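# Close the wide specimen pot without crossing its thread

## Task

The lid of the wide specimen pot (the one in the square stand) is sitting loose on top of its thread. Without lifting it off, turn it backward (anticlockwise seen from above) until it drops into the start of the thread, let it settle there, then screw it forward (clockwise) fully home and let go. Leave the two other jars where they stand.

Things in the scene. Friction and masses are not known exactly. Their poses are not given: they have to be found in the camera images.
- pot: wide white pot in a 100 mm square, 30 mm high dark steel stand, fixed. Origin: centre of the stand's underside; z is the thread's axis. Round shoulder 96 mm across at height 66 mm with 4 mm high black marks just outside the lid: one dash in +x (lid closed), a pair at the thread's start. Lid angles below: its x axis from the pot's x, anticlockwise positive. The lid starts at 15 to 40 degrees.
- start_mark (a point): top of the pair of black dashes on the shoulder, 74 degrees anticlockwise from the pot's +x. With the lid's nose here (55 to 93 degrees will do; a rib stops it at 93) its lugs are over the gaps and it drops 9 mm if let down. Clockwise from there the right-hand thread falls evenly 3 mm from 55 to 0 degrees and ends against ribs at 0. Ribs also block the lid at 0 if it is still on top.
- lid: red lid, 66 mm diameter, 25 mm high, 60 g, on top an upright grip bar 48 mm long (lid x), 14 mm thick (y), 25 to 52 mm above the origin, the centre of its lower edge. White: a nose at the bar's +x end and a strip on that half of its top. Origin height over the table: 80 mm riding on the thread, 71 dropped in, 68 fully home. About 2 mm play sideways and up and down; turns with little torque.
- slim_jar: bystander: slim white jar, 44 mm diameter, 102 mm high over all, closed with a small red lid; stands loose. Origin: centre of its underside.
- squat_jar: bystander: low white jar, 52 mm diameter, 72 mm high over all, closed with a small red lid; stands loose. Origin: centre of its underside.
Not all that is in view belongs to the job. What is shaped like the lid but black, green or purple is not meant.

How it is judged:
On the way:
1. the lid is turned backward to the start of the thread and has dropped in (angle between the x axis of lid and the x axis of pot, either way round above 0.87 rad and z of lid in the frame of pot below 0.0745 m and angle between lid's own z axis and vertical below 0.1 rad), for 0.1 s.
At the end, for the whole second after the job is handed in: The lid sits level on the pot, screwed forward to within 14 degrees of the closed mark and no more than 2 mm above fully home, released and at rest; the two other jars are within 20 mm of where they stood (angle between the x axis of lid and the x axis of pot, either way round below 0.25 rad and z of lid in the frame of pot below 0.0702 m and horizontal distance between lid and pot below 0.006 m and angle between lid's own z axis and vertical below 0.1 rad and linear speed of lid below 0.02 m/s and distance of each of slim_jar, squat_jar from where it was at the start of the episode below 0.02 m); the robot touches nothing.
It fails at once if the lid is lifted off the pot (z of lid in the frame of pot above 0.095 m).
It fails at once if another jar is shoved or knocked over (distance of any of slim_jar, squat_jar from where it was at the start of the episode above 0.03 m or angle between any of slim_jar, squat_jar's own z axis and vertical above 0.35 rad).
It also fails if it takes over 40 s, if anything falls off the work surface, if the arm or the gripper's body presses on something with over 40 N, if the wrist force passes 120 N, or if a joint passes its speed limit or range.

## Robot

A 6-joint arm with a two-finger parallel gripper is mounted at the origin on the work surface. World frame = base frame: x ahead of the robot, y to its left, z up, the work surface at z = 0. Lengths are in m, angles in rad, forces in N, time in s.
With the tool pointing down it reaches from about 0.375 to 0.975 m from the base axis. Payload 3.8 kg.
Tool frame: the origin (TCP) lies at the very end of the fingers, on their centre line; the grasp point (between the pads) lies 19 mm behind it; z points along the fingers, y is the line along which they close (so a half turn about z gives the same grasp; the last joint's range is limited). The gripper opens to 85 mm and grips with 20 to 120 N. Pads are 22 mm wide; open, the fingers measure 114 mm over their backs; the gripper's body (76 mm by 85 mm) begins 54 mm behind the grasp point. The pads swing forward as they close: fully open they stand 13 mm farther back than shut.
Start: joints at [1.194, 0.264, 1.604, -0, 1.274, -0.037], TCP at [0.225, 0.636, 0.231] pointing down, gripper open.
Joint ranges: [-2.63, 2.63], [-0.94, 2.18], [0.31, 2.57], [-1.31, 4.45], [0, 2.66], [-2.55, 2.55]. Speed limits (rad/s): [2.57, 2.57, 3.14, 3.14, 3.14, 3.14].

## Interface

Orientations are given as a rotation vector (axis times angle).
In Python, from bench import readout, grab_frame, bot, masks_of gives the robot as it stands. The module is installed in compiled form; this text tells all that it offers.
- The arm moves only by the shell command python3 -m crank 'ROWS' [FORCE]. ROWS is JSON, a list that holds one entry, the list of rows, each a list of 7 numbers: the shift along the tool's x, y, z in mm, then the turn, a rotation vector about the tool's x, y, z in rad, then the opening, from 0 (shut) to 1 (fully open). A call has 1 to 20 rows; each row shifts and turns the commanded pose from where the row before left it, along the tool's axes as they then stand; what a row does not reach is not made up. A row lasts 1/12 s, in which the tool goes at most 41.7 mm and 7.16 degrees, less where a joint would pass 70% of its speed; a pose out of reach is approached as far as the arm can. A call with a gripper value outside its range is refused whole. The fingers move at their own pace and stop on an object; FORCE is the grip in N (left out, the last holds). Time passes only in rows, so rows that do not move let the fingers close. It gives the time, the measured TCP pose, the force, the opening and the grip force at its end, in the units of the state.
- readout.get_state(): the state, without advancing time (a new reading comes with each control period).
- grab_frame(name): name is "side" or "top" or "wrist"; returns a dict with "image" (400x640x3 uint8, red, green, blue), "fx", "fy", "cx", "cy" (pixels), "dist_coeffs" ([k1, k2, p1, p2, k3] as OpenCV has them; the pictures are not rectified), "extrinsics" (4x4, takes a point from camera to world coordinates). Camera axes: x right, y down, z forward; pixel columns grow to the right and rows downward; lengths in m; the calibration is good to about 2 mm. A picture is of the moment at which its call begins. There is no depth.
- bot.close_job(): hands the job in; it is judged then, once.
Trained networks look in the newest picture that a camera, given by its name, has taken for a name from the list of things; names that differ only in an ending like _2 or _b are one class to them, and where a whole thing is asked for, a point or a joint stands for the part that bears it (a point fixed in the world has none). Each returns a list of dicts, best first, with "score" (0 to 1); they miss things now and then, are a little off and sometimes report something else, mostly with a low value. They report only what shows in the picture. A call takes as long as a camera call. They do not tell look-alikes from the thing itself.
- masks_of(camera, target): "mask" (400x640 bool, what is visible of it) and "rect" ([left, top, right, bottom] in pixels, round what is visible of it).
The state is a dict: "time": time; "joints": joint angles; "dq": joint speeds; "tau": joint torques, N m; "ee_pos": TCP position; "eef_rot": TCP orientation; "contact_force": force on the tool from outside, world axes, zero at the start; "ft_torque": the same for the moment, N m; "opening": finger opening in m; "grip_force": force on a finger pad.
Only numpy, scipy, OpenCV 4.12 (cv2) and the standard library are available. Lean on these libraries where they do the work, as an engineer would, in place of code of your own. Each camera call takes 0.05 s, during which the arm holds its last target. There are 200 camera calls.

## Working session

There is one attempt and no reset: what is moved stays moved. The work goes in short steps, Python scripts to look and compute and a shell command to move; the robot and the scene stay as the last step left them, time stands still between calls to the robot, and variables do not carry over. Pictures are saved under pics/ and viewed, at most 10 in all, crops included, and the job is handed in when it is done.

```bash
mkdir -p pics
cat > h.py <<'E'
import numpy as np,cv2
from bench import readout,grab_frame,bot,masks_of
def K(f): return np.array([[f['fx'],0,f['cx']],[0,f['fy'],f['cy']],[0,0,1.]]),np.array(f['dist_coeffs'])
def at_z(f,uv,z):
    k,d=K(f);p=cv2.undistortPoints(np.array([[uv]],float),k,d)[0,0]
    E=np.array(f['extrinsics']);r=E[:3,:3]@[p[0],p[1],1];o=E[:3,3]
    return o+r*(z-o[2])/r[2]
def proj(f,P):
    k,d=K(f);E=np.linalg.inv(np.array(f['extrinsics']))
    return cv2.projectPoints(np.array(P,float).reshape(-1,3),cv2.Rodrigues(E[:3,:3])[0],E[:3,3],k,d)[0][:,0]
def save(n,im,s=1): cv2.imwrite('pics/'+n+'.png',cv2.resize(im[...,::-1],None,fx=s,fy=s,interpolation=cv2.INTER_CUBIC))
E
python3 - <<'E'
from h import *
s=readout.get_state();print(s)
ims=[]
for c in['top','side']:
    f=grab_frame(c);ims.append(f['image']);print(c,np.array(f['extrinsics']).round(3).tolist())
    save(c,f['image'],1.25)
    for t in['lid','pot','slim_jar','squat_jar']:
        for m in masks_of(c,t)[:4]:
            ys,xs=np.nonzero(m['mask']);print(c,t,round(m['score'],2),m['rect'],xs.mean().round(1),ys.mean().round(1),len(xs))
E
```

```text
{'time': 0.0, 'joints': array([ 1.19412851e+00,  2.64757268e-01,  1.60540910e+00, -6.66378699e-06,
        1.27368771e+00, -3.69038543e-02]), 'dq': array([ 0.00158228, -0.00042951, -0.0009363 ,  0.00120237,  0.00088707,
       -0.00132468]), 'tau': array([ 2.47493677e-03, -5.15117991e+01, -3.67309785e+01, -6.64991603e-05,
        1.29072263e-02, -2.43746092e-05]), 'ee_pos': array([0.22468568, 0.63571713, 0.2299403 ]), 'eef_rot': array([-0.5310558 , -3.09591571,  0.0034781 ]), 'contact_force': array([ 0.41035473,  0.32877441, -0.66394864]), 'ft_torque': array([-0.04694197, -0.04099486, -0.05381845]), 'grip_force': 0.0, 'opening': 0.08559586840508625}
top [[-0.005, -0.987, 0.161, 0.306], [-1.0, 0.006, 0.005, -0.074], [-0.006, -0.161, -0.987, 1.328], [0.0, 0.0, 0.0, 1.0]]
top lid 0.98 [306.7, 209.4, 329.0, 233.5] 315.8 219.9 515
top lid 0.97 [354.2, 230.3, 381.2, 253.4] 366.1 241.4 472
top lid 0.87 [409.6, 158.0, 435.3, 182.3] 421.7 171.1 480
top lid 0.82 [354.9, 177.9, 380.6, 201.3] 368.2 188.2 565
top pot 0.75 [343.0, 170.2, 386.3, 219.3] 363.2 196.6 941
top slim_jar 0.66 [183.9, 173.1, 205.4, 195.5] 195.4 184.4 323
top squat_jar 0.72 [287.3, 168.8, 307.2, 194.6] 295.7 181.7 356
side [[0.957, -0.172, 0.234, 0.267], [-0.29, -0.542, 0.789, -0.847], [-0.009, -0.822, -0.569, 0.636], [0.0, 0.0, 0.0, 1.0]]
side lid 0.65 [321.2, 205.9, 355.4, 241.6] 340.5 223.2 830
side lid 0.58 [268.9, 246.4, 297.3, 278.9] 282.7 263.5 768
side lid 0.58 [281.6, 208.0, 309.5, 236.5] 293.6 223.1 588
side lid 0.5 [315.6, 183.3, 334.5, 216.2] 324.8 198.6 534
side pot 0.87 [312.4, 229.6, 363.1, 271.7] 338.9 252.6 1666
side slim_jar 0.94 [285.3, 129.0, 302.8, 164.4] 294.3 147.8 417
side squat_jar 0.8 [315.6, 186.5, 332.7, 214.1] 324.5 198.7 463
```

View pics/top.png

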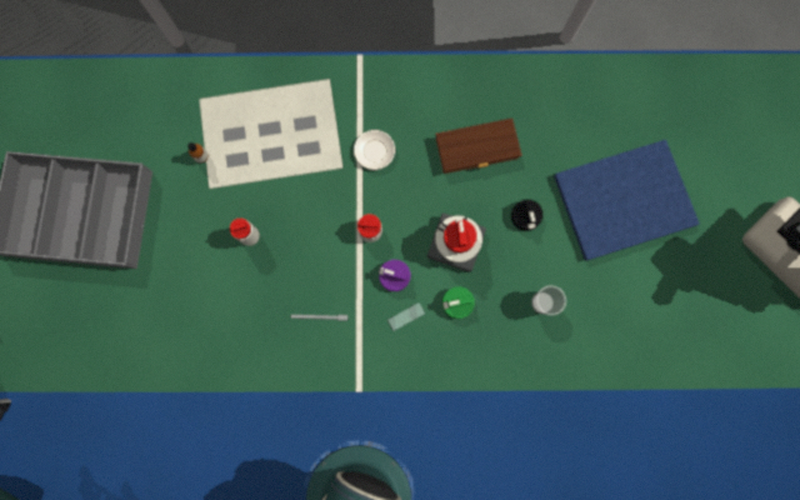

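View pics/side.png

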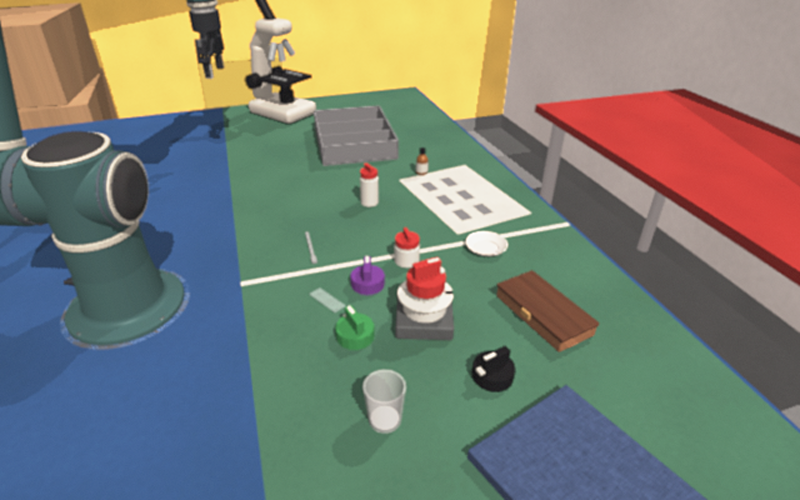

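The top view shows the red lid on the white pot in the dark stand at raw px (368,188). Look-alikes are purple (316,220), green (366,241) and black (422,171). The red-lidded bystanders are at (296,182) and (195,184). Only (368,188) is both red and in the square stand; I'll confirm it in a crop.

Run:
```python
from h import *
f=grab_frame('top');g=grab_frame('side')
a=cv2.resize(f['image'][150:230,325:405],(560,560),interpolation=cv2.INTER_CUBIC)
save('crop',a)
b=cv2.resize(g['image'][190:275,300:380],(527,560),interpolation=cv2.INTER_CUBIC)
save('crops',b)
print(at_z(f,(368.2,188.2),.110),at_z(f,(363,197),.04))
for n,uv,z in[('squat',(295.7,181.7),.05),('slim',(195,184),.08),('purple',(316,220),.02),('green',(366,241),.02),('black',(422,171),.02)]: print(n,at_z(f,uv,z).round(3))
```

```text
[ 0.52509246 -0.20916431  0.11      ] [ 0.51435085 -0.20274171  0.04      ]
squat [ 0.554 -0.027  0.05 ]
slim [0.544 0.23  0.08 ]
purple [ 0.457 -0.079  0.02 ]
green [ 0.401 -0.21   0.02 ]
black [ 0.587 -0.365  0.02 ]
```

View pics/crop.png

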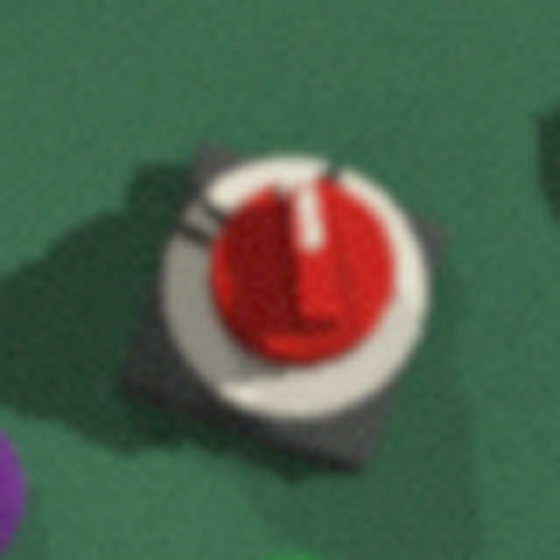

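View pics/crops.png

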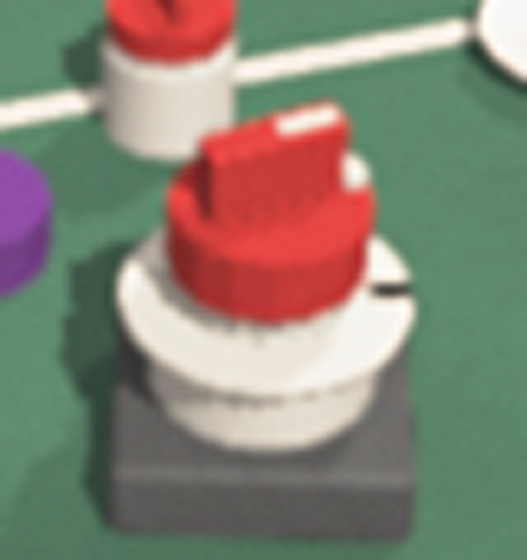

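The crop confirms the red lid with white strip on the pot in the square stand. Crop positions: shoulder centre about (296,287), single dash about (338,172), pair about (207,222), bar top from (303,185) at the white end to about (320,315).

Run:
```python
from h import *
f=grab_frame('top');r=lambda c:((c[0]+.5)/7-.5+325,(c[1]+.5)/7-.5+150)
c=at_z(f,r((296,287)),.066);d=at_z(f,r((338,172)),.069);p=at_z(f,r((207,222)),.069)
a=at_z(f,r((305,185)),.132);b=at_z(f,r((320,310)),.132)
m=masks_of('top','lid')
an=lambda v:np.degrees(np.arctan2(v[1],v[0])).round(1)
print(c,an(d-c),an(p-c),np.linalg.norm((d-c)[:2]),'bar',(a+b)/2,an(a-b),np.linalg.norm(a-b))
im=f['image'][150:230,325:405].astype(int);red=(im[...,0]>120)&(im[...,1]<70)
R=cv2.Rodrigues(readout.get_state()['eef_rot'])[0];print('tool',R.round(3).tolist(),an(R[:,1]))
print(readout.get_state()['ee_pos'])
```

```text
[ 0.52683856 -0.2104431   0.066     ] -20.9 53.6 0.04541967674438483 bar [ 0.52930308 -0.20939119  0.132     ] 5.3 0.04461976949875249
tool [[-0.943, 0.333, 0.0], [0.333, 0.943, 0.0], [-0.0, 0.0, -1.0]] 70.5
[0.22498037 0.63640378 0.23131055]
```

```bash
python3 -m crank '[[[-22.7,-27.9,0,0,0,0,1],[-22.7,-27.9,0,0,0,0,1],[-22.7,-27.9,0,0,0,0,1],[-22.7,-27.9,0,0,0,0,1],[-22.7,-27.9,0,0,0,0,1],[-22.7,-27.9,0,0,0,0,1],[-22.7,-27.9,0,0,0,0,1],[-22.7,-27.9,0,0,0,0,1],[-22.7,-27.9,0,0,0,0,1],[-22.7,-27.9,0,0,0,0,1],[-22.7,-27.9,0,0,0,0,1],[-22.7,-27.9,0,0,0,0,1],[-22.7,-27.9,0,0,0,0,1],[-22.7,-27.9,0,0,0,0,1],[-22.7,-27.9,0,0,0,0,1],[-22.7,-27.9,0,0,0,0,1],[-22.7,-27.9,0,0,0,0,1],[-22.7,-27.9,0,0,0,0,1],[-22.7,-27.9,0,0,0,0,1],[-22.7,-27.9,0,0,0,0,1]]]' 30
python3 -m crank '[[[-22.7,-27.9,0,0,0,0,1],[-22.7,-27.9,0,0,0,0,1],[-22.7,-27.9,0,0,0,0,1],[-22.7,-27.9,0,0,0,0,1],[-22.7,-27.9,0,0,0,0,1],[0,0,0,0,0,0.1234,1],[0,0,0,0,0,0.1234,1],[0,0,0,0,0,0.1234,1],[0,0,0,0,0,0.1234,1],[0,0,0,0,0,0.1234,1],[0,0,0,0,0,0.1234,1],[0,0,0,0,0,0.1234,1],[0,0,0,0,0,0.1234,1],[0,0,0,0,0,0.1234,1],[0,0,0,0,0,0.1234,1],[0,0,0,0,0,0.1234,1],[0,0,0,0,0,0.1234,1],[0,0,0,0,0,0.1234,1],[0,0,0,0,0,0.1234,1],[0,0,0,0,0,0.1234,1]]]'
python3 -m crank '[[[0,0,0,0,0,0.1234,1],[0,0,0,0,0,0.1234,1],[0,0,0,0,0,0.1234,1],[0,0,0,0,0,0.1234,1],[0,0,0,0,0,0.1234,1],[0,0,0,0,0,0.1234,1],[0,0,0,0,0,0.1234,1],[0,0,0,0,0,0,1],[0,0,0,0,0,0,1]]]'
python3 - <<'E'
from h import *
f=grab_frame('wrist');save('w1',f['image'],1.25)
s=readout.get_state();R=cv2.Rodrigues(s['eef_rot'])[0];print(s['joints'].round(2),s['ee_pos'],R.round(3).tolist())
for m in masks_of('wrist','lid')[:4]: print(m['score'],m['rect'])
E
```

```text
time: 2.37
ee_pos: [0.4674, -0.0429, 0.2318]
eef_rot: [0.531, 3.095, 0.0]
contact_force: [0.9, 0.6, 0.5]
opening: 0.0853
grip_force: 0.0
time: 4.03
ee_pos: [0.5276, -0.2104, 0.2314]
eef_rot: [2.797, 1.429, 0.0]
contact_force: [-0.6, 0.6, -0.4]
opening: 0.0852
grip_force: 0.0
time: 4.78
ee_pos: [0.5276, -0.2104, 0.2314]
eef_rot: [3.138, 0.142, 0.0]
contact_force: [-0.5, -0.1, 0.8]
opening: 0.0854
grip_force: 0.0
[-0.42  0.06  1.84 -0.    1.24  1.06] [ 0.52753701 -0.21035377  0.23134045] [[0.996, 0.09, 0.0], [0.09, -0.996, -0.0], [0.0, 0.0, -1.0]]
0.96 [190.8, 186.6, 245.3, 233.5]
0.79 [417.9, 103.8, 474.9, 162.5]
0.72 [285.8, 150.7, 351.8, 224.3]
0.7 [287.5, 233.8, 334.5, 279.1]
```

View pics/w1.png

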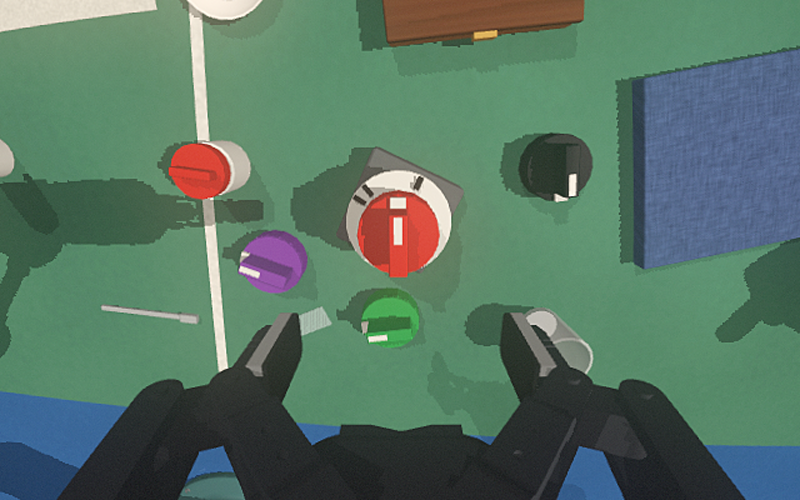

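The wrist view shows the red lid's bar at viewed px (398,245), its strip (393-403, 218-245) pointing up. The shoulder centre is about (399,222), the single dash (418,183) and the pair (364,194).

Run:
```python
from h import *
f=grab_frame('wrist');im=f['image'].astype(int)
s=readout.get_state();R=cv2.Rodrigues(s['eef_rot'])[0];t=s['ee_pos']
q=lambda u,v,z:R.T@(at_z(f,((u+.5)/1.25-.5,(v+.5)/1.25-.5),z)-t)*1000
w=(im.min(2)>170);w[:,:305]=0;w[:,335:]=0;w[:172]=0;w[200:]=0
ys,xs=np.nonzero(w);print('strip',xs.min(),xs.max(),ys.min(),ys.max())
rect=cv2.minAreaRect(np.c_[xs,ys].astype(np.float32));print(rect)
c=[R.T@(at_z(f,p,.132)-t)*1000 for p in cv2.boxPoints(rect)];print(np.round(c,1))
print('shoulder',q(346,222,.066),q(452,222,.066),q(399,170,.066));print('dashes',q(418,183,.07),q(364,194,.07))
print('bar low end top?',q(398,277,.132),q(398,277,.105))
```

```text
strip 315 321 174 195
((318.0, 184.5), (21.0, 6.0), 90.0)
[[20.6 -7.4 99.4]
 [20.6 -2.1 99.4]
 [ 1.  -2.1 99.4]
 [ 1.  -7.5 99.4]]
shoulder [-7.56944394e-02 -5.22518029e+01  1.65355423e+02] [-5.15617449e-03  4.39262249e+01  1.65361579e+02] [ 46.44273091  -4.1113165  165.36514238]
dashes [ 35.82080135  12.31967031 161.36467549] [ 26.22492184 -34.65975503 161.36030279]
bar low end top? [-25.24565663  -4.57811848  99.35487404] [-37.14065758  -4.81641762 126.35316044]
```

```bash
python3 -m crank '[[[-1,-4,20,0,0,0,1],[0,0,30,0,0,0,1],[0,0,30,0,0,0,1],[0,0,25,0,0,0,1],[0,0,17,0,0,0,1],[0,0,0,0,0,0,0.6],[0,0,0,0,0,0,0.4],[0,0,0,0,0,0,0.3],[0,0,0,0,0,0,0.25],[0,0,0,0,0,0,0.25]]]' 25
python3 -m crank '[[[0,0,0,0,0,0,0.1],[0,0,0,0,0,0,0],[0,0,0,0,0,0,0],[0,0,0,0,0,0,0],[0,0,0,0,0,0,0]]]' 25
```

```text
time: 5.77
ee_pos: [0.5276, -0.2071, 0.1113]
eef_rot: [3.137, 0.137, 0.005]
contact_force: [-0.0, -1.3, 0.0]
opening: 0.0254
grip_force: 0.0
time: 6.18
ee_pos: [0.5273, -0.2069, 0.1109]
eef_rot: [3.137, 0.137, 0.004]
contact_force: [-0.1, -0.6, 6.3]
opening: 0.0135
grip_force: 29.8
```

```bash
python3 -m crank '[[[0,0,-1,0,0,-0.1,0],[0,0,0,0,0,-0.1,0],[0,0,0,0,0,-0.1,0],[0,0,0,0,0,-0.1,0]]]'
python3 -m crank '[[[0,0,0,0,0,-0.11,0],[0,0,0,0,0,-0.11,0],[0,0,0,0,0,-0.11,0],[0,0,0,0,0,-0.11,0],[0,0,0,0,0,0,0]]]'
python3 - <<'E'
from h import *
f=grab_frame('side');save('s2',cv2.resize(f['image'][190:275,290:380],(720,680)) [:600])
s=readout.get_state();print(s['joints'].round(2),s['ft_torque'])
E
```

```text
time: 6.52
ee_pos: [0.5268, -0.2067, 0.111]
eef_rot: [3.046, 0.765, 0.002]
contact_force: [0.4, 0.4, 1.9]
opening: 0.0132
grip_force: 29.2
time: 6.93
ee_pos: [0.5259, -0.2063, 0.11]
eef_rot: [-2.808, -1.408, 0.001]
contact_force: [-0.5, -0.4, -1.2]
opening: 0.0135
grip_force: 28.9
[-0.42  0.16  1.96 -0.    1.02  0.23] [-0.04660005 -0.02449185 -0.04244222]
```

View pics/s2.png

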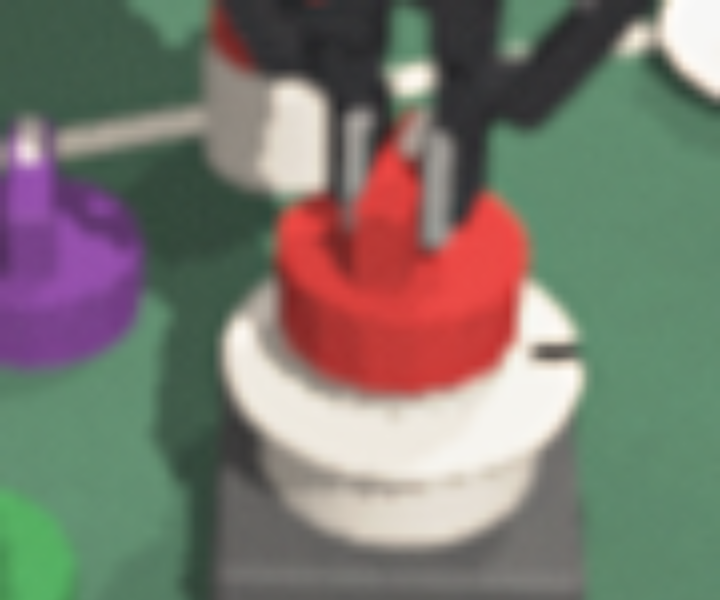

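The side view shows the lid turned with the bar between the pads and riding level (about 74° on the pot). Next I lower it.

```bash
python3 -m crank '[[[0,0,3,0,0,0,0],[0,0,3,0,0,0,0],[0,0,3,0,0,0,0],[0,0,0,0,0,0,0],[0,0,0,0,0,0,0]]]'
python3 -m crank '[[[0,0,0,0,0,0,0.3],[0,0,0,0,0,0,0.4],[0,0,0,0,0,0,0.4],[0,0,0,0,0,0,0.4],[0,0,0,0,0,0,0.4],[0,0,0,0,0,0,0.4]]]'
python3 - <<'E'
from h import *
f=grab_frame('side');save('s3',cv2.resize(f['image'][190:275,290:380],(720,680)) [:600])
E
```

```text
time: 7.4
ee_pos: [0.5265, -0.2066, 0.102]
eef_rot: [2.811, 1.403, 0.001]
contact_force: [-1.4, 0.9, 4.2]
opening: 0.0135
grip_force: 29.6
time: 7.9
ee_pos: [0.5261, -0.2064, 0.1011]
eef_rot: [-2.81, -1.404, 0.0]
contact_force: [-0.1, 0.0, -0.2]
opening: 0.034
grip_force: 0.0
```

View pics/s3.png

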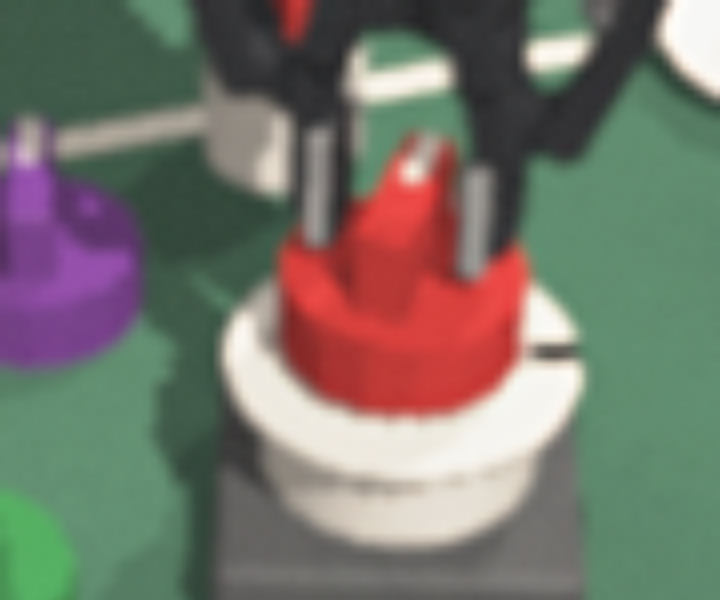

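The lid's rim moved from 390 to 412 px in the side crop, so it has dropped in, level and with its bar centred between the fingers. I regrip and screw forward.

```bash
python3 -m crank '[[[0,0,0,0,0,0,0.2],[0,0,0,0,0,0,0],[0,0,0,0,0,0,0],[0,0,0,0,0,0,0],[0,0,0,0,0,0,0]]]' 25
python3 -m crank '[[[0,0,0,0,0,0.11,0],[0,0,0,0,0,0.11,0],[0,0,0,0,0,0.11,0],[0,0,0.3,0,0,0.1,0],[0,0,0.3,0,0,0.1,0],[0,0,0.3,0,0,0.1,0],[0,0,0.3,0,0,0.1,0]]]'
python3 -m crank '[[[0,0,0.4,0,0,0.1,0],[0,0,0.4,0,0,0.1,0],[0,0,0.3,0,0,0.1,0],[0,0,0.3,0,0,0.08,0],[0,0,0,0,0,0,0]]]'
python3 -c "
from h import *
s=readout.get_state();print(s['ft_torque'],np.degrees(cv2.Rodrigues(s['eef_rot'])[0][1,0]))"
```

```text
time: 8.37
ee_pos: [0.5262, -0.2064, 0.1013]
eef_rot: [-2.81, -1.405, -0.0]
contact_force: [0.2, 1.0, 0.4]
opening: 0.0134
grip_force: 28.1
time: 8.95
ee_pos: [0.5263, -0.2065, 0.1001]
eef_rot: [3.127, 0.301, 0.0]
contact_force: [-0.5, -0.6, -1.0]
opening: 0.0138
grip_force: 28.0
time: 9.37
ee_pos: [0.5265, -0.2067, 0.0988]
eef_rot: [3.128, -0.29, 0.001]
contact_force: [0.2, -1.3, 0.5]
opening: 0.0132
grip_force: 28.1
[-0.10207843 -0.01183446  0.00460683] -10.53208641290993
```

```bash
python3 -m crank '[[[0,0,0.3,0,0,0.06,0],[0,0,0.2,0,0,0.06,0],[0,0,0.1,0,0,0.05,0],[0,0,0,0,0,0.02,0],[0,0,0,0,0,0.02,0],[0,0,0,0,0,0,0]]]'
python3 -c "
from h import *
s=readout.get_state();R=cv2.Rodrigues(s['eef_rot'])[0];print(s['ft_torque'],np.degrees(np.arctan2(R[1,0],R[0,0])))"
```

```text
time: 9.87
ee_pos: [0.5272, -0.2079, 0.0987]
eef_rot: [3.08, -0.606, 0.004]
contact_force: [2.5, -5.1, -0.6]
opening: 0.0136
grip_force: 48.8
[-0.99977732 -0.34986954  1.09840031] -22.279406422643707
```

The 1.1 N m of torque at −22° shows the lid is against the end rib. I release and lift away.

```bash
python3 -m crank '[[[0,0,0,0,0,-0.02,0],[0,0,0,0,0,0,0.3],[0,0,0,0,0,0,0.5],[0,0,0,0,0,0,0.6],[0,0,0,0,0,0,0.6],[0,0,0,0,0,0,0.6],[0,0,-10,0,0,0,0.6],[0,0,-25,0,0,0,0.6],[0,0,-30,0,0,0,0.7],[0,0,-30,0,0,0,1],[0,0,-30,0,0,0,1],[0,0,0,0,0,0,1],[0,0,0,0,0,0,1]]]'
python3 - <<'E'
from h import *
f=grab_frame('wrist');a=f['image'][100:260,220:420];b=grab_frame('side')['image'][190:275,300:380]
save('end',np.hstack([cv2.resize(a,(500,400)),cv2.resize(b,(300,400))]))
E
```

```text
time: 10.95
ee_pos: [0.528, -0.2072, 0.2269]
eef_rot: [3.086, -0.582, 0.01]
contact_force: [0.3, 0.2, -0.0]
opening: 0.0855
grip_force: 0.0
```

View pics/end.png

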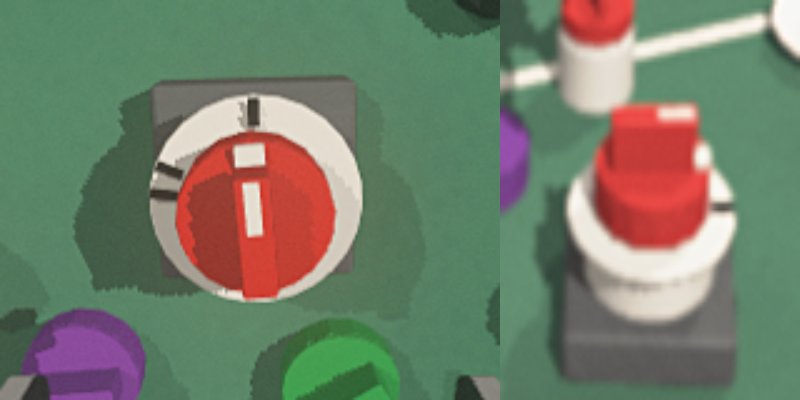

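The lid's nose (250,155) points at the single dash (252,112). It sits level, the gripper is clear, and the squat jar nearby is still upright.

```bash
python3 -c "
from bench import bot
print(bot.close_job())"
```

```text
the job is handed in; nothing more can be done
None
```

The lid was turned back to the start mark, dropped in, then screwed forward against the end rib and let go; the arm stayed clear of both other jars, and I handed the job in at about 11 s (no verdict was returned).

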